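Phone off the charger, safety cap off the screen cleaner

TASK

Get things ready to clean the phone's screen. First take the phone off its charging stand, slide it on its long edge right down into the slot at the back of the wooden desk organiser, roughly centred so that neither end sticks out, and let go of it. Then open the square bottle of screen cleaner where it stands in the organiser: press its safety cap down and, keeping it pressed, give it about a quarter turn anticlockwise, then lift it straight up and finish still holding the cap level over the bottle, its lower rim about 8 cm above the bottle's mouth, so that drips fall back in; keep the bottle upright in its well, do not drop the phone on the desk, and leave the mug, the sticky notes and the pen where they are.

Things in the scene. Friction and masses are not known exactly. Their poses are not given: they have to be found in the camera images.
- organiser: Light wooden desk organiser, 144 mm (x) by 190 mm (y), 42 mm high, does not move. Origin: centre of its underside, z up. In front (-x), centred at x -37, y -60 mm, a square well 58.6 mm wide inside, floor 10 mm up, holds the bottle and keeps it from turning; beside it a low tray (26 mm) of small things. At the back, centred on x +48 mm, the phone slot runs along y.
- slot_mouth (a point): Middle of the phone slot's mouth, level with its top (42 mm above the organiser's underside); axes as the organiser's. The slot runs 190 mm along y, open at both ends, 12 mm wide (x), with lips bevelled to about 20 mm at the top; its floor is 32 mm below. A phone standing in it on a long edge has its middle 6 mm and its upper edge 44 mm above this point.
- phone: Phone in a case, 156 x 76 x 10 mm, 0.19 kg. Origin: centre of its back face; x along the long side, y along the 76 mm side (at the start up along the leaning phone), z out of the screen. At the start it stands on a long edge in the charging stand, leaning back by 0.26 rad.
- phone_middle (a point): Centre of the phone's volume, 5 mm along the phone's z from its origin; axes as the phone's. The upper long edge is 38 mm away along y.
- stand: Black charging stand, does not move: foot 85 x 120 x 12 mm, ledge with a 7 mm front lip, low bar and two prongs behind (14 mm wide, at y -52 and +52 mm, reaching 53 mm up the phone). Between the prongs the phone's back is free from 14 mm above its lower edge, to be gripped across its thickness. Origin: foot's underside below the phone; y along the ledge, the phone leans to +x.
- bottle: Square white plastic bottle, 56 x 56 mm, 0.25 kg, loose in the organiser's well with about 1 mm play each side. Origin: centre of its underside, z up. Body 70 mm high, shoulder rising to 76 mm; neck 24 mm wide with two bayonet lugs; the mouth is 101 mm above the origin.
- cap: Round ribbed white cap of the bottle, 46 mm wide, 29.5 mm high, 40 g. Origin: centre of its skirt's lower rim, z up. Closed, the origin is 82 mm above the bottle's and its x lies along the bottle's x; the bottle's shoulder is 6 mm below the skirt. Grip the ribbed side from above, fingertips about 20 mm below the top.
- cap_top (a point): Centre of the cap's top. Push-and-turn: a spring holds the cap up (6 N) in a catch that stops turning. Pressed down 3.5 to 5.5 mm (9 to 12 N; bottoms at 5.8 mm) it turns, anticlockwise from above only; from 0.85 rad it is past the catch, need not be pressed, and lifts off; aim for 1.4 rad; a stop ends the turn at 2.3 rad.
- mug: Coffee mug, 83 mm wide with a handle to 117 mm, 95 mm high; bystander, loose. Origin: centre of its underside.
- notes: Pad of sticky notes, 76 x 76 x 12 mm; bystander, loose. Origin: centre of its underside.
- pen: Red ball pen lying on the desk, 145 mm long (its y axis), 9 mm thick; bystander, loose. Origin: centre of its underside.
Things that resemble listed ones, but are neither listed nor needed, are in the scene too. Leave any orange look-alike of the bottle alone.

How it is judged:
By the outcome, as a careful person would: the job done as asked, in the order asked, and still so for the second after the job is handed in, while the arm keeps its last pose, push and grip.
It also fails if it takes over 53 s, if anything falls off the work surface, if the arm or the gripper's body presses on something with over 40 N, if the wrist force passes 120 N, or if a joint passes its speed limit or range.

ROBOT

A 6-joint arm with a two-finger parallel gripper is mounted at the origin on a cart in front of the work surface, level with it; the furniture and walls round the work are solid. World frame = base frame: x ahead of the robot, y to its left, z up, the work surface at z = 0. Lengths are in m, angles in rad, forces in N, time in s.
With the tool pointing down it reaches from about 0.35 to 0.775 m from the base axis. Payload 5.5 kg.
Tool frame: the origin (TCP) lies at the very end of the fingers, on their centre line; the grasp point (between the pads) lies 19 mm behind it; z points along the fingers, y is the line along which they close (so a half turn about z gives the same grasp; the last joint's range is limited). The gripper opens to 85 mm and grips with 20 to 120 N. Pads are 22 mm wide; open, the fingers measure 114 mm over their backs; the gripper's body (76 mm by 85 mm) begins 54 mm behind the grasp point. The pads swing forward as they close: fully open they stand 13 mm farther back than shut.
Start: joints at [-1.278, 0.313, 0.046, 1.304, 0, 1.431], TCP at [0.241, -0.522, 0.231] pointing down, gripper open.
Joint ranges: [-2.76, 2.76], [-0.86, 1.69], [-1.03, 1.26], [-2.2, 2.34], [-1.47, 1.5], [-3.14, 3.14]. Speed limits (rad/s): [2.57, 2.57, 3.14, 3.14, 3.14, 3.14].

INTERFACE

Orientations are given as a unit quaternion [x, y, z, w].
In Python, from station import arm gives the robot as it stands. The module is installed in compiled form; this text tells all that it offers.
- The arm moves only by the tool send_rows, never from a script. Its argument "rows" is a list of rows, each a list of 7 numbers: the shift along the tool's x, y, z in m, then the turn, a rotation vector about the tool's x, y, z in degrees, then the closure, from -1 (fully open) to 1 (shut). In form: [[x, y, z, rx, ry, rz, hand], ...]. A call has 1 to 10 rows; each row is the pose to reach, as a shift and turn from the pose commanded when the call began, along the tool's axes at that moment; what a row does not reach only later rows make up. A row lasts 1/12 s, in which the tool goes at most 41.7 mm and 7.16 degrees, less where a joint would pass 70% of its speed; a pose out of reach is approached as far as the arm can. A call with a gripper value outside its range is refused whole. The fingers move at their own pace and stop on an object; "force" is the grip in N (left out, the last holds). Time passes only in rows, so rows that repeat a pose let the fingers close. It gives the time, the measured TCP pose, the force, the opening and the grip force at its end, in the units of the state.
- arm.observe(): the state, without advancing time (a new reading comes with each control period).
- arm.snapshot(name): name is "side" or "top"; returns the picture (384x512x3 uint8, red, green, blue); there is no depth.
- arm.camera_model(name): a dict with "fx", "fy", "cx", "cy" (pixels), "T" (4x4, takes a point from camera to world coordinates). Camera axes: x right, y down, z forward; pixel columns grow to the right and rows downward; lengths in m; the calibration is good to about 2 mm. A picture is of the moment at which its call begins. camera_model takes no time and is no camera call.
- arm.close_job(): hands the job in; it is judged then, once.
Trained networks look in the newest picture that a camera, given by its name, has taken for a name from the list of things; names that differ only in an ending like _2 or _b are one class to them, and where a whole thing is asked for, a point or a joint stands for the part that bears it (a point fixed in the world has none). Each returns a list of dicts, best first, with "p" (0 to 1); they miss things now and then, are a little off and sometimes report something else, mostly with a low value. They report only what shows in the picture. A call takes as long as a camera call. They do not tell look-alikes from the thing itself.
- arm.spot_in(camera, label): "at" ([column, row] in pixels, amid what is visible of it).
The state is a dict: "t": time; "joint_pos": joint angles; "qvel": joint speeds; "joint_efforts": joint torques, N m; "eef_pos": TCP position; "orientation": TCP orientation; "wrist_force": force on the tool from outside, world axes, zero at the start; "ft_torque": the same for the moment, N m; "width": opening from 0.0 (shut) to 1.0 (fully open); "grasp_force": force on a finger pad.
Only numpy, scipy, OpenCV 4.12 (cv2) and the standard library are available. Lean on these libraries where they do the work, as an engineer would, in place of code of your own. Each camera call takes 0.05 s, during which the arm holds its last target. There are 200 camera calls.

## Working session

There is one attempt and no reset: what is moved stays moved. The work goes in short steps, Python scripts to look and compute and a tool call to move; the robot and the scene stay as the last step left them, time stands still between calls to the robot, and variables do not carry over. Pictures are saved under pics/ and viewed, at most 10 in all, crops included, and the job is handed in when it is done.

Besides the shell and the picture viewer there is one more tool, called after "Request:" as name([rows], argument=value, ...), one row to a line, values as JSON. send_rows: Moves the arm, as the interface text tells. Its arguments: {"type":"object","properties":{"rows":{"type":"array"},"force":{"type":"number"}},"required":["rows"]}

```bash
mkdir -p pics; cat > h.py <<'E'
import numpy as np, cv2
from scipy.spatial.transform import Rotation as R
from station import arm
def ray(cam,px):
    m=arm.camera_model(cam);T=np.array(m["T"])
    d=T[:3,:3]@np.array([(px[0]-m["cx"])/m["fx"],(px[1]-m["cy"])/m["fy"],1.]);return T[:3,3],d
def at_z(cam,px,z):
    o,d=ray(cam,px);return o+d*(z-o[2])/d[2]
def proj(cam,P):
    m=arm.camera_model(cam);T=np.linalg.inv(np.array(m["T"]));p=T[:3,:3]@np.array(P)+T[:3,3]
    return np.array([m["fx"]*p[0]/p[2]+m["cx"],m["fy"]*p[1]/p[2]+m["cy"]])
def snap(cam,name):
    im=arm.snapshot(cam);cv2.imwrite(f"pics/{name}.png",cv2.cvtColor(im,cv2.COLOR_RGB2BGR));return im
E
python3 - <<'E'
from h import *
np.set_printoptions(precision=3,suppress=True)
a=snap("top","t0");b=snap("side","s0")
for im,n in((a,"t0"),(b,"s0")):
    cv2.imwrite(f"pics/{n}b.png",cv2.resize(im[:,:,::-1],(800,600)))
for c in("top","side"):
    m=arm.camera_model(c);print(c,m["fx"],m["fy"],m["cx"],m["cy"]);print(np.array(m["T"]))
    for l in("organiser","phone","stand","bottle","cap","mug","notes","pen"):
        print(l,[(np.round(d["at"]),round(d["p"],2)) for d in arm.spot_in(c,l)][:3])
print(arm.observe())
E
```

```text
top 360.83613864583646 360.83613864583646 257.33731821469854 193.56898216218312
[[-0.022 -0.995  0.094  0.395]
 [-1.     0.023  0.008 -0.004]
 [-0.011 -0.094 -0.996  1.242]
 [ 0.     0.     0.     1.   ]]
organiser [(array([353., 195.]), 0.73), (array([325., 178.]), 0.72), (array([265., 205.]), 0.5)]
phone [(array([346., 199.]), 0.74), (array([205., 195.]), 0.73)]
stand [(array([210., 200.]), 0.71)]
bottle [(array([313., 230.]), 0.87), (array([344., 200.]), 0.48)]
cap [(array([352., 193.]), 0.78)]
mug [(array([132., 173.]), 0.8)]
notes [(array([390., 194.]), 0.86)]
pen [(array([268., 213.]), 0.69), (array([345., 200.]), 0.48)]
side 485.5111749809374 485.5111749809374 260.9085862390228 189.89958868636546
[[ 1.    -0.021 -0.012  0.512]
 [ 0.003 -0.381  0.925 -1.636]
 [-0.024 -0.924 -0.38   0.774]
 [ 0.     0.     0.     1.   ]]
organiser [(array([281., 249.]), 0.58)]
phone [(array([264., 185.]), 0.68), (array([250., 214.]), 0.51)]
stand [(array([267., 196.]), 0.58)]
bottle [(array([228., 224.]), 0.65), (array([262., 237.]), 0.53)]
cap [(array([263., 223.]), 0.62)]
mug [(array([285., 158.]), 0.97)]
notes [(array([260., 279.]), 0.89)]
pen [(array([251., 216.]), 0.48)]
{'t': 0.9, 'joint_pos': array([-1.278,  0.313,  0.046,  1.304,  0.   ,  1.431]), 'qvel': array([-0.001,  0.002,  0.   ,  0.001,  0.002, -0.001]), 'joint_efforts': array([ -0.   , -48.045,  29.881,   0.   ,  -0.   ,   0.   ]), 'eef_pos': array([ 0.241, -0.522,  0.231]), 'orientation': array([0.977, 0.215, 0.   , 0.   ]), 'wrist_force': array([-0.728,  0.093,  0.345]), 'ft_torque': array([-0.028, -0.021,  0.008]), 'grasp_force': 0.0, 'width': 0.99994719132367}
```

View pics/t0b.png

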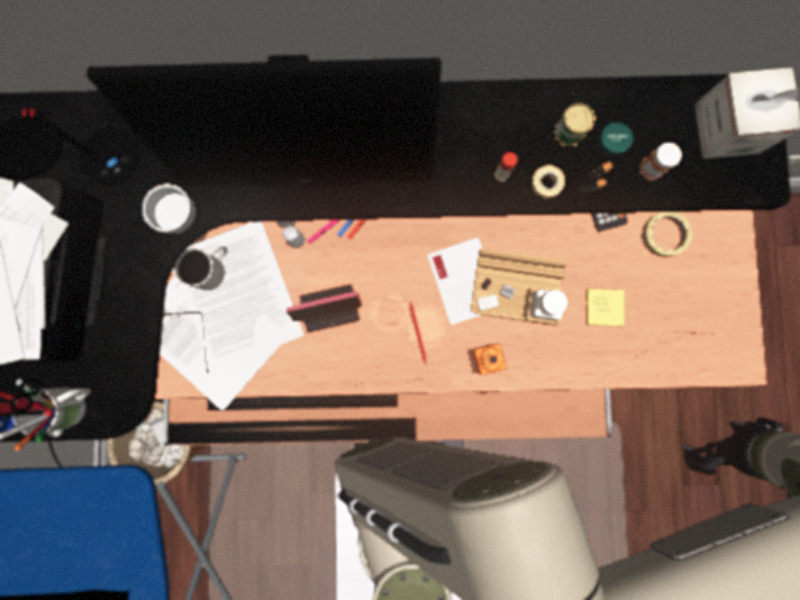

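View pics/s0b.png

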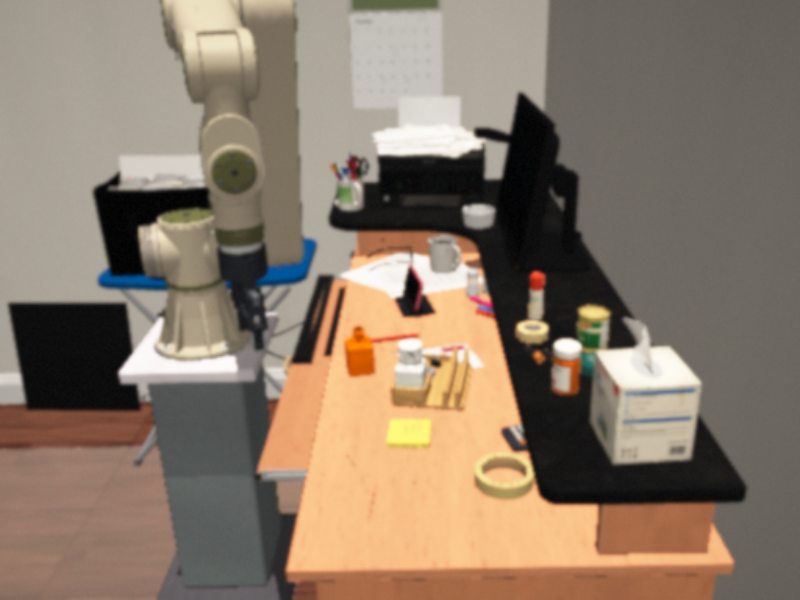

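The top view shows the phone and stand at about (325,302)/800, the organiser at (520,287), the cap at (548,303), the notes at (605,307) and the pen at (418,332). The orange bottle at (490,358) is the decoy. I'll zoom in next to measure.

```bash
python3 - <<'E'
from h import *
np.set_printoptions(precision=3,suppress=True)
ims=[arm.snapshot("top") for _ in range(4)];a=np.mean(ims,0).astype(np.uint8)
ims=[arm.snapshot("side") for _ in range(4)];b=np.mean(ims,0).astype(np.uint8)
np.save("a0.npy",a);np.save("b0.npy",b)
cv2.imwrite("pics/t1.png",cv2.resize(a[150:230,175:375,::-1],None,fx=4,fy=4,interpolation=cv2.INTER_CUBIC))
cv2.imwrite("pics/s1.png",cv2.resize(b[155:265,240:310,::-1],None,fx=5.4,fy=5.4,interpolation=cv2.INTER_CUBIC))
E
```

```text
(no output)
```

View pics/t1.png

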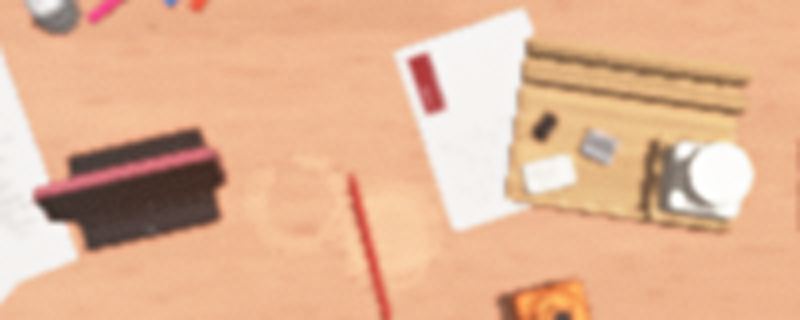

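View pics/s1.png

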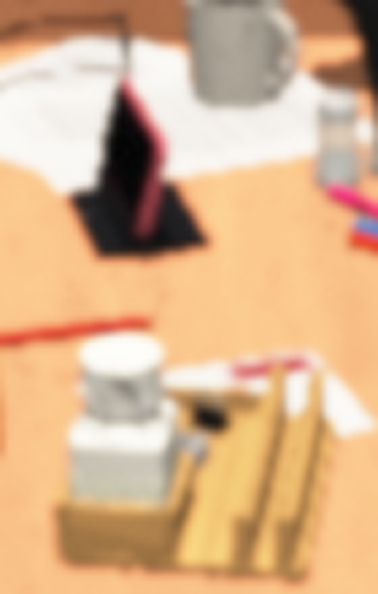

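The top crop (4x, offset 175,150) shows the phone's upper edge from (38,195) to (218,155). Organiser top corners are (527,42), (749,75), (508,200) and (728,230), and the cap top is at (722,176). In the side crop (5.4x, offset 240,155) the phone corners are (122,81), (163,150) and (143,234), and the cap top is at about (121,352).

```bash
cat > fit.py <<'E'
from h import *
from scipy.optimize import least_squares
T=lambda u,v:("top",(u/4+175,v/4+150)); S=lambda u,v:("side",(u/5.4+240,v/5.4+155))
def fit(model,obs,x0):
    f=lambda p:np.concatenate([proj(c,model(p,L))-np.array(px) for (c,px),L in obs])
    r=least_squares(f,x0,loss="soft_l1");return r.x,f(r.x).reshape(-1,2)
rz=lambda a:R.from_euler("z",a)
org=lambda p,L:rz(p[2]).apply(L)+[p[0],p[1],0]
# phone frame: x->-y, y up leaning to +x, z -> -x
def Rph(yaw,lean=0.26):
    B=np.array([[0,np.sin(lean),-np.cos(lean)],[-1,0,0],[0,np.cos(lean),np.sin(lean)]]);return rz(yaw).as_matrix()@B
ph=lambda p,L:Rph(p[3])@np.array(L)+p[:3]
E
python3 - <<'E'
from fit import *
np.set_printoptions(precision=3,suppress=True)
o,e=fit(org,[(T(749,75),[.072,-.095,.042]),(T(527,42),[.072,.095,.042]),(T(508,200),[-.072,.095,.026]),(T(728,230),[-.072,-.095,.042]),(S(58,505),[-.072,-.095,.042]),(S(305,575),[.072,-.095,0]),(S(62,560),[-.072,-.095,0])],[.5,-.2,0])
print("org",o);print(e)
p,e=fit(ph,[(T(38,195),[-.078,.038,0]),(T(218,155),[.078,.038,0]),(S(122,82),[-.078,.038,0]),(S(163,150),[.078,.038,0]),(S(143,234),[.078,-.038,0])],[.5,.15,.06,0])
print("phone",p);print(e)
c,e=fit(lambda p,L:np.array(p),[(T(722,176),[0]*3),(S(121,352),[0]*3)],[.5,-.2,.12]);print("captop",c,e)
print("cap top@z.1215",at_z("top",T(722,176)[1],.1215),"expected",org(o,[-.037,-.06,.1215]))
a=np.load("a0.npy");b=np.load("b0.npy")
A=cv2.resize(a[150:230,175:375,::-1],None,fx=4,fy=4,interpolation=cv2.INTER_CUBIC)
B=cv2.resize(b[155:265,240:310,::-1],None,fx=5.4,fy=5.4,interpolation=cv2.INTER_CUBIC)
def ln(P,Q,col):
    for im,cam,s,of in((A,"top",4,(175,150)),(B,"side",5.4,(240,155))):
        q=[tuple(int(v) for v in (proj(cam,X)-of)*s+s/2-.5) for X in(P,Q)];cv2.line(im,*q,col,1)
for x in(.072,-.072): ln(org(o,[x,-.095,.042]),org(o,[x,.095,.042]),(255,0,0))
for x in(.042,.054): ln(org(o,[x,-.095,.042]),org(o,[x,.095,.042]),(0,255,0))
ln(org(o,[-.072,-.095,.042]),org(o,[.072,-.095,.042]),(255,0,0))
for z in(-.005,.005):
    q=[ph(p,[u*.078,v*.038,z]) for u,v in((-1,-1),(1,-1),(1,1),(-1,1))]
    for i in range(4): ln(q[i],q[(i+1)%4],(0,255,0))
K=org(o,[-.037,-.06,0])
for z in(.1215,.092):
  for i in range(24): ln(K+[.023*np.cos(i*.262),.023*np.sin(i*.262),z],K+[.023*np.cos(i*.262+.262),.023*np.sin(i*.262+.262),z],(0,0,255))
cv2.imwrite("pics/ov.png",np.hstack([np.vstack([A[:,:420],A[:,380:]])[:594],B[:594]]))
E
```

```text
org [ 0.541 -0.243 -0.148]
[[-0.032 -4.056]
 [-0.872 -2.736]
 [-1.561  0.439]
 [ 0.904 -0.266]
 [-1.118 -0.281]
 [-0.035  1.323]
 [-1.41   1.431]]
phone [0.5   0.166 0.055 0.206]
[[-1.532 -0.252]
 [ 0.907 -1.225]
 [-0.69  -0.837]
 [-0.006  0.019]
 [-0.897  2.57 ]]
captop [ 0.495 -0.299  0.123] [[-0.039 -0.646]
 [-0.629  0.059]]
cap top@z.1215 [ 0.493 -0.299  0.121] expected [ 0.495 -0.297  0.121]
```

View pics/ov.png

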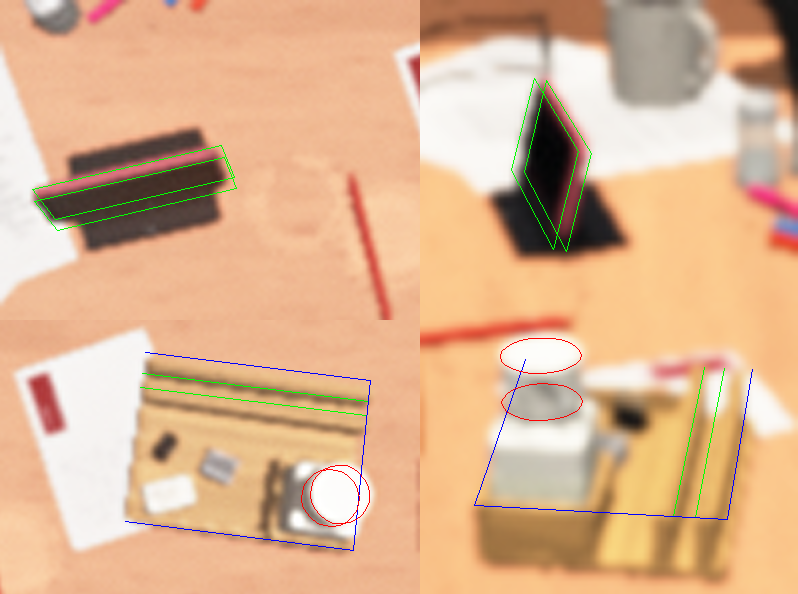

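The slot lines don't match: the back wall seems to end short of x=72. I'll refit without those corners and check intensity profiles.

```bash
python3 - <<'E'
from fit import *
np.set_printoptions(precision=3,suppress=True,linewidth=180)
obs=[(T(508,200),[-.072,.095,.026]),(T(728,230),[-.072,-.095,.042]),(S(58,505),[-.072,-.095,.042]),(S(305,575),[.072,-.095,0]),(S(62,560),[-.072,-.095,0]),(T(722,176),[-.037,-.06,.1215]),(S(121,352),[-.037,-.06,.1215])]
o,e=fit(org,obs,[.5,-.2,-.14]);print("org",o);print(e)
a=np.load("a0.npy").astype(np.float32);b=np.load("b0.npy").astype(np.float32)
xs=np.arange(.01,.09,.003)
print(np.round(xs*1000).astype(int))
for cam,im in(("top",a),("side",b)):
  for y in(.085,.04,0,-.05,-.09):
    q=np.array([proj(cam,org(o,[x,y,.042])) for x in xs],np.float32)
    print(cam,y,cv2.remap(im.mean(2),q[:,0],q[:,1],cv2.INTER_LINEAR).ravel().astype(int))
A=cv2.resize(a[155:210,295:370,::-1],None,fx=7,fy=7,interpolation=cv2.INTER_CUBIC)
B=cv2.resize(b[215:265,248:304,::-1],None,fx=7,fy=7,interpolation=cv2.INTER_CUBIC)[:, :275+117]
C=np.zeros((385,A.shape[1]+B.shape[1],3));C[:A.shape[0],:A.shape[1]]=A;C[:350,A.shape[1]:]=B[:350]
C=cv2.resize(C,None,fx=.86,fy=.86) if C.shape[1]>800 else C
print(C.shape);cv2.imwrite("pics/z.png",C)
E
```

```text
org [ 0.542 -0.243 -0.146]
[[-1.613  0.214]
 [ 0.86  -0.618]
 [-0.736 -0.303]
 [ 0.356  1.247]
 [-1.031  1.408]
 [-0.948 -1.12 ]
 [-0.062  0.221]]
[10 13 16 19 22 25 28 31 34 37 40 43 46 49 52 55 58 61 64 67 70 73 76 79 82 85 88]
top 0.085 [183 182 184 189 191 180 153 130 144 165 170 175 175 156 123 108 130 146 165 181 190 193 194 192 190 188 187]
top 0.04 [183 183 189 195 190 165 137 137 160 177 175 173 167 133 111 121 146 167 181 190 192 190 189 190 190 190 188]
top 0 [184 187 192 194 185 158 124 137 172 177 176 174 162 138 120 135 157 174 183 189 192 192 191 191 189 189 188]
top -0.05 [185 189 196 195 177 145 130 150 174 175 177 177 154 125 123 146 167 184 189 190 190 191 192 193 192 188 187]
top -0.09 [185 185 186 181 166 138 138 167 179 179 180 180 164 132 121 151 174 184 188 188 189 190 191 193 191 192 192]
side 0.085 [193 176 167 164 165 166 169 168 170 170 174 190 210 225 229 224 208 196 202 216 224 220 210 199 193 191 190]
side 0.04 [122 126 129 130 132 136 148 163 173 173 165 164 185 221 235 228 204 183 172 178 207 234 245 248 248 248 245]
side 0 [136 152 170 179 184 187 189 188 184 175 159 139 132 153 173 177 178 176 163 144 144 159 171 181 192 201 203]
side -0.05 [187 188 187 185 185 187 189 188 183 173 153 133 138 159 172 176 177 173 157 138 141 161 175 184 192 196 197]
side -0.09 [186 190 188 185 185 186 184 179 172 161 141 127 138 160 169 168 167 159 142 132 146 163 172 183 194 197 197]
(331, 789, 3)[ WARN:0@1.884] global loadsave.cpp:1063 imwrite_ Unsupported depth image for selected encoder is fallbacked to CV_8U.
```

View pics/z.png

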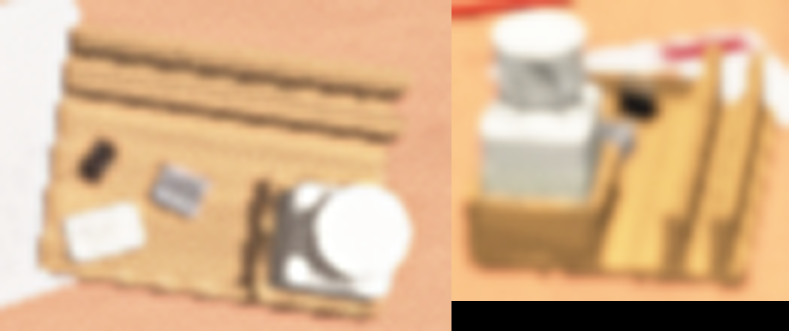

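The dark bands are the wall faces, and the bevel edges fit a slot centred on x≈48 with slightly more yaw. I'll refine both poses and compute the first move.

```bash
cat >> fit.py <<'E'
def tool(down_axis,yaxis):
    z=np.array(down_axis)/np.linalg.norm(down_axis);y=np.array(yaxis)-z*np.dot(z,yaxis);y/=np.linalg.norm(y)
    return np.column_stack([np.cross(y,z),y,z])
def rel(p,Rt,fr=None):
    s=arm.observe();p0,R0=(s["eef_pos"],R.from_quat(s["orientation"])) if fr is None else fr
    Rt=R.from_matrix(Rt)
    print("shift mm",np.round(R0.inv().apply(np.array(p)-p0)*1000,1),"turn deg",np.round((R0.inv()*Rt).as_rotvec(degrees=True),1),"t",round(s["t"],2),"F",np.round(s["wrist_force"],1),"w",round(s["width"],3),"pos",np.round(s["eef_pos"],4))
E
python3 - <<'E'
from fit import *
np.set_printoptions(precision=3,suppress=True,linewidth=180)
o0=np.array([.542,-.243,-.146])
obs=[(T(508,200),[-.072,.095,.026]),(T(728,230),[-.072,-.095,.042]),(S(58,505),[-.072,-.095,.042]),(T(722,176),[-.037,-.06,.1215]),(S(121,352),[-.037,-.06,.1215])]
for y,x in((.085,.0615),(.04,.058),(0,.0568),(-.05,.0553),(-.09,.0548)): obs.append((("top",proj("top",org(o0,[x,y,.042]))),[.058,y,.042]))
for y,x in((0,.04),(-.05,.0393),(-.09,.0375)): obs.append((("side",proj("side",org(o0,[x,y,.042]))),[.038,y,.042]))
o,e=fit(org,obs,o0);print("org",o,"slot",org(o,[.048,0,.042]),"cap",org(o,[-.037,-.06,.1215]));print(e.T)
a=np.load("a0.npy").astype(int);b=np.load("b0.npy").astype(int)
for im,sl,n in((a,np.s_[180:206,178:236],"top"),(b,np.s_[165:205,255:275],"side")):
    c=im[sl];m=(c[...,0]-c[...,1]>45)&(c[...,2]>c[...,1]-5)&(c[...,0]<230)
    v,u=np.nonzero(m);u=u+sl[1].start;v=v+sl[0].start
    cc=np.cov(u,v);w,V=np.linalg.eigh(cc);print(n,m.sum(),u.mean(),v.mean(),u.min(),u.max(),v.min(),v.max(),V[:,1])
    if n=="top": tm=(u.mean(),v.mean()); ends=((u.min(),v[u==u.min()].mean()),(u.max(),v[u==u.max()].mean()))
for z in(.088,.092,.096):
    A,B=[at_z("top",q,z) for q in ends];print(z,at_z("top",tm,z),A,B,"yaw",np.arctan2(-(B-A)[0],-(B-A)[1]))
Rp=Rph(.22);rel(np.array([.5,.168,.2]),tool(-Rp[:,1],-Rp[:,2]))
E
```

```text
org [ 0.542 -0.243 -0.154] slot [ 0.589 -0.25   0.042] cap [ 0.496 -0.297  0.121]
[[-1.638  0.784 -0.854 -0.931 -0.108  0.082  0.185  0.213  0.245  0.248 -0.669 -0.591 -0.119]
 [-0.114 -0.505 -0.344 -1.075  0.228  0.881 -0.036 -0.295 -0.62  -0.676  0.033  0.039  0.066]]
top 179 206.46368715083798 192.30167597765364 183 228 186 199 [-0.973  0.232]
side 79 266.873417721519 184.1012658227848 262 270 169 197 [0.128 0.992]
0.088 [0.512 0.17  0.088] [0.495 0.245 0.088] [0.523 0.1   0.088] yaw -0.1866231783446858
0.092 [0.512 0.169 0.092] [0.495 0.244 0.092] [0.522 0.1   0.092] yaw -0.18662317834468545
0.096 [0.511 0.168 0.096] [0.495 0.244 0.096] [0.522 0.099 0.096] yaw -0.1866231783446858
shift mm [ 524.4 -517.8   31.3] turn deg [ 12.5 -10.1 -77.3] t 1.3 F [ 0.4  0.5 -1. ] w 1.001 pos [ 0.241 -0.522  0.231]
```

Request:
send_rows([
  [0.524,-0.518,0.02,12.5,-10.1,-77.3,-1],
  [0.524,-0.518,0.02,12.5,-10.1,-77.3,-1],
  [0.524,-0.518,0.02,12.5,-10.1,-77.3,-1],
  [0.524,-0.518,0.02,12.5,-10.1,-77.3,-1],
  [0.524,-0.518,0.02,12.5,-10.1,-77.3,-1],
  [0.524,-0.518,0.02,12.5,-10.1,-77.3,-1],
  [0.524,-0.518,0.02,12.5,-10.1,-77.3,-1],
  [0.524,-0.518,0.02,12.5,-10.1,-77.3,-1],
  [0.524,-0.518,0.02,12.5,-10.1,-77.3,-1],
  [0.524,-0.518,0.02,12.5,-10.1,-77.3,-1],
], force=40)

```text
t: 2.13
eef_pos: [0.3877, -0.1302, 0.2203]
orientation: [0.667, 0.735, -0.093, -0.074]
wrist_force: [0.5, -0.8, -0.5]
width: 1.002
grasp_force: 0.0
```

```bash
python3 - <<'E'
from fit import *
Rp=Rph(.21);M=np.array([.502,.167,.055]);Q=tool(-Rp[:,1],-Rp[:,2])
rel(M+Rp[:,1]*.085,Q)
E
```

```text
shift mm [288.1 178.8  37.5] turn deg [ 1.2 -0.7 -6.4] t 2.13 F [ 0.5 -0.8 -0.5] w 1.002 pos [ 0.3877 -0.1302  0.2203]
```

Request:
send_rows([
  [0.288,0.179,0.037,1.2,-0.7,-6.4,-1],
  [0.288,0.179,0.037,1.2,-0.7,-6.4,-1],
  [0.288,0.179,0.037,1.2,-0.7,-6.4,-1],
  [0.288,0.179,0.037,1.2,-0.7,-6.4,-1],
  [0.288,0.179,0.037,1.2,-0.7,-6.4,-1],
  [0.288,0.179,0.037,1.2,-0.7,-6.4,-1],
  [0.288,0.179,0.037,1.2,-0.7,-6.4,-1],
  [0.288,0.179,0.037,1.2,-0.7,-6.4,-1],
  [0.288,0.179,0.037,1.2,-0.7,-6.4,-1],
  [0.288,0.179,0.037,1.2,-0.7,-6.4,-1],
])

```text
t: 2.97
eef_pos: [0.5249, 0.1713, 0.1357]
orientation: [0.624, 0.77, -0.101, -0.082]
wrist_force: [0.3, -0.6, 0.1]
width: 1.005
grasp_force: 0.0
```

```bash
python3 - <<'E'
from fit import *
Rp=Rph(.21);M=np.array([.502,.167,.055]);Q=tool(-Rp[:,1],-Rp[:,2])
rel(M+Rp[:,1]*.085,Q);rel(M+Rp[:,1]*.002,Q)
# slot band directions while the arm is away
a=np.mean([arm.snapshot("top") for _ in range(6)],0).astype(np.float32).mean(2)
o=np.array([.542,-.243,-.165]);xs=np.arange(.015,.07,.0005);ys=np.arange(-.085,.09,.005)
rows=[]
for y in ys:
    q=np.array([proj("top",org(o,[x,y,.042])) for x in xs],np.float32)
    p=cv2.remap(a,q[:,0],q[:,1],cv2.INTER_CUBIC).ravel();p=180-p;p[p<15]=0
    r=[]
    for lo,hi in((.015,.042),(.042,.068)):
        w=p*(xs>lo)*(xs<hi);r.append((w*xs).sum()/w.sum())
    rows.append(r)
rows=np.array(rows)*1000;print(np.round(rows[::4].T,1))
for k in(0,1): print(np.polyfit(ys*1000,rows[:,k],1))
E
```

```text
shift mm [ 0.6 -1.8 -1. ] turn deg [-0.1 -0.  -0. ] t 2.97 F [ 0.3 -0.6  0.1] w 1.005 pos [0.5249 0.1713 0.1357]
shift mm [ 0.5 -1.7 82. ] turn deg [-0.1 -0.  -0. ] t 2.97 F [ 0.3 -0.6  0.1] w 1.005 pos [0.5249 0.1713 0.1357]Traceback (most recent call last):
  File "<stdin>", line 9, in <module>
  File "h.py", line 10, in proj
    m=arm.camera_model(cam);T=np.linalg.inv(np.array(m["T"]));p=T[:3,:3]@np.array(P)+T[:3,3]
ValueError: time passes only in moves, steps and waits
```

Request:
send_rows([
  [0,-0.0015,0.03,0,0,0,-1],
  [0,-0.0015,0.06,0,0,0,-1],
  [0,-0.0015,0.08,0,0,0,-0.5],
  [0,-0.0015,0.08,0,0,0,0],
  [0,-0.0015,0.08,0,0,0,0.3],
  [0,-0.0015,0.08,0,0,0,0.5],
  [0,-0.0015,0.08,0,0,0,0.55],
  [0,-0.0015,0.08,0,0,0,0.55],
  [0,-0.0015,0.08,0,0,0,0.55],
  [0,-0.0015,0.08,0,0,0,0.55],
], force=20)

```text
t: 4.1
eef_pos: [0.504, 0.1647, 0.0611]
orientation: [0.626, 0.769, -0.1, -0.081]
wrist_force: [-0.1, 0.6, -0.9]
width: 0.222
grasp_force: 0.0
```

```bash
python3 - <<'E'
import re
s=open("h.py").read()
s=s.replace("def ray",'MOD={c:arm.camera_model(c) for c in("top","side")}\ndef ray',1).replace("m=arm.camera_model(cam)","m=MOD[cam]");open("h.py","w").write(s)
E
python3 - <<'E'
from fit import *
s=arm.observe();print(s["t"],s["eef_pos"],s["width"],s["wrist_force"])
snap("side","s2");snap("top","t2")
a=cv2.imread("pics/s2.png")[120:230,220:300];b=cv2.imread("pics/t2.png")[130:240,160:260]
cv2.imwrite("pics/g.png",np.hstack([cv2.resize(x,None,fx=4,fy=4,interpolation=cv2.INTER_CUBIC) for x in(a,b)]))
E
```

```text
4.1 [0.50399407 0.1647029  0.06113633] 0.2222143840985408 [-0.14970155  0.55658739 -0.85367998]
```

View pics/g.png

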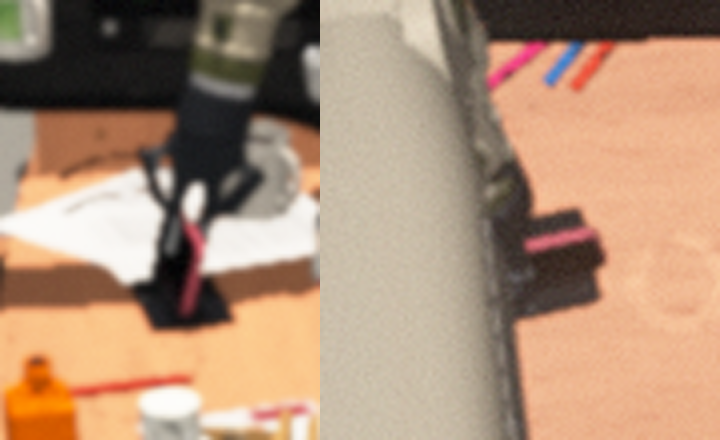

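The fingers straddle the phone in both views, with the phone's upper edge between them at (190,225). I'll close now.

Request:
send_rows([
  [0,0,0,0,0,0,0.65],
  [0,0,0,0,0,0,0.7],
  [0,0,0,0,0,0,0.75],
  [0,0,0,0,0,0,0.8],
  [0,0,0,0,0,0,0.85],
  [0,0,0,0,0,0,0.9],
  [0,0,0,0,0,0,1],
  [0,0,0,0,0,0,1],
], force=40)

```text
t: 4.87
eef_pos: [0.5035, 0.1646, 0.0604]
orientation: [0.626, 0.769, -0.1, -0.082]
wrist_force: [1.5, 0.0, -0.5]
width: 0.111
grasp_force: 39.4
```

Request:
send_rows([
  [0,0,-0.01,0,0,0,1],
  [0,0,-0.03,0,0,0,1],
  [0,0,-0.06,0,0,0,1],
  [0,0,-0.09,0,0,0,1],
  [0,0,-0.12,0,0,0,1],
  [0,0,-0.14,0,0,0,1],
  [0,0,-0.14,0,0,0,1],
  [0,0,-0.14,0,0,0,1],
])

```text
t: 5.53
eef_pos: [0.5393, 0.1719, 0.1967]
orientation: [0.626, 0.769, -0.1, -0.081]
wrist_force: [0.0, 0.8, -2.3]
width: 0.118
grasp_force: 39.3
```

```bash
python3 - <<'E'
from fit import *
# slot band directions
a=np.mean([arm.snapshot("top") for _ in range(6)],0).astype(np.float32).mean(2)
o=np.array([.542,-.243,-.165]);xs=np.arange(.015,.07,.0005);ys=np.arange(-.085,.09,.005)
rows=[]
for y in ys:
    q=np.array([proj("top",org(o,[x,y,.042])) for x in xs],np.float32)
    p=cv2.remap(a,q[:,0],q[:,1],cv2.INTER_CUBIC).ravel();p=180-p;p[p<15]=0
    r=[]
    for lo,hi in((.015,.042),(.042,.068)):
        w=p*(xs>lo)*(xs<hi);r.append((w*xs).sum()/w.sum())
    rows.append(r)
rows=np.array(rows)*1000;print(np.round(rows[::4].T,1))
for k in(0,1): print(np.polyfit(ys*1000,rows[:,k],1))
snap("side","s3")
S=[cv2.imread("pics/s3.png"),]
# phone relative to the tool: visible?
s=arm.observe();print(s["t"],s["eef_pos"],s["width"],s["wrist_force"],s["joint_pos"])
cv2.imwrite("pics/s3c.png",cv2.resize(S[0][100:230,215:315],None,fx=4.6,fy=4.6,interpolation=cv2.INTER_CUBIC))
E
```

```text
[[28.  28.5 29.9 29.9 29.9 30.1 30.3 30.2 30.4]
 [52.5 52.5 52.8 51.3 51.2 51.6 52.2 52.7 53.8]]
[1.20789957e-02 2.98596886e+01]
[5.35912752e-03 5.21762057e+01]
5.8833 [0.53776542 0.17169136 0.19470875] 0.11174489513868376 [-0.6451518   0.04749319 -2.33470229] [ 0.17132731  0.53499832  0.25699729  1.55504381 -0.00834836  1.53810659]
```

View pics/s3c.png

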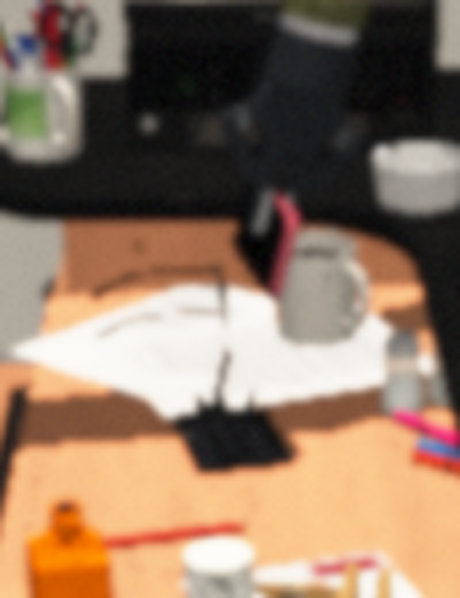

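The phone is held level at about (270,240) and the stand is empty at (235,435). Next I'll carry it above the slot.

```bash
cat >> fit.py <<'E'
O=np.array([.542,-.243,-.172])
ydir=rz(O[2]).apply([1,0,0]);QS=tool([0,0,-1],ydir)
E
python3 - <<'E'
from fit import *
P=org(O,[.048,-.003,0]);print(P)
rel([P[0],P[1],.19],QS)
E
```

```text
[ 0.58877827 -0.25417109  0.        ]
shift mm [-427.3  -34.3   13.9] turn deg [-14.9   2.8  21.5] t 5.88 F [-0.6  0.  -2.3] w 0.112 pos [0.5378 0.1717 0.1947]
```

Request:
send_rows([
  [-0.04,-0.003,0,-7,1,5,1],
  [-0.427,-0.034,0.014,-14.9,2.8,21.5,1],
  [-0.427,-0.034,0.014,-14.9,2.8,21.5,1],
  [-0.427,-0.034,0.014,-14.9,2.8,21.5,1],
  [-0.427,-0.034,0.014,-14.9,2.8,21.5,1],
  [-0.427,-0.034,0.014,-14.9,2.8,21.5,1],
  [-0.427,-0.034,0.014,-14.9,2.8,21.5,1],
  [-0.427,-0.034,0.014,-14.9,2.8,21.5,1],
  [-0.427,-0.034,0.014,-14.9,2.8,21.5,1],
  [-0.427,-0.034,0.014,-14.9,2.8,21.5,1],
])

```text
t: 6.72
eef_pos: [0.5875, -0.242, 0.1905]
orientation: [0.765, 0.644, 0.001, 0.0]
wrist_force: [0.5, -0.2, -2.5]
width: 0.115
grasp_force: 39.8
```

Request:
send_rows([
  [0,0,0,0,0,0,1],
  [0,0,0,0,0,0,1],
  [0,0,0,0,0,0,1],
])

```text
t: 6.97
eef_pos: [0.5874, -0.2401, 0.1901]
orientation: [0.766, 0.643, 0.001, -0.0]
wrist_force: [-0.2, 1.1, -1.7]
width: 0.114
grasp_force: 39.9
```

```bash
python3 - <<'E'
from fit import *
P=org(O,[.048,-.003,0])
rel([P[0],P[1],.12],QS)
E
```

```text
shift mm [-13.8   3.7  70. ] turn deg [ 0.  -0.1 -0.1] t 6.97 F [-0.2  1.1 -1.7] w 0.114 pos [ 0.5874 -0.2401  0.1901]
```

Request:
send_rows([
  [-0.014,0.004,0.02,0,0,0,1],
  [-0.014,0.004,0.05,0,0,0,1],
  [-0.014,0.004,0.078,0,0,0,1],
  [-0.014,0.004,0.078,0,0,0,1],
  [-0.014,0.004,0.078,0,0,0,1],
])

```text
t: 7.38
eef_pos: [0.5885, -0.2521, 0.1116]
orientation: [0.765, 0.644, 0.0, -0.002]
wrist_force: [0.3, -0.3, -1.8]
width: 0.11
grasp_force: 39.8
```

```bash
python3 - <<'E'
from fit import *
P=org(O,[.048,-.003,0])
rel([P[0],P[1],.0535],QS)
a=np.mean([arm.snapshot("top") for _ in range(2)],0).astype(np.uint8);b=np.mean([arm.snapshot("side") for _ in range(4)],0).astype(np.uint8)
A=cv2.resize(a[140:230,285:375,::-1],None,fx=4,fy=4,interpolation=cv2.INTER_CUBIC)
B=cv2.resize(b[190:265,245:315,::-1],None,fx=6,fy=6,interpolation=cv2.INTER_CUBIC)
def ln(P,Q,col):
    q=[tuple(int(v) for v in (proj("side",X)-(245,190))*6+2.5) for X in(P,Q)];cv2.line(B,*q,col,1)
for x in(.038,.058): ln(org(O,[x,-.095,.042]),org(O,[x,.095,.042]),(0,255,0))
p=arm.observe()["eef_pos"]
for x in(-.005,.005):
  q=[p+rz(O[2]).apply([x,.003+y,z]) for y,z in((-.078,-.0435),(-.078,.0325),(.078,.0325))]
  ln(q[0],q[1],(255,0,0));ln(q[1],q[2],(255,0,0))
C=np.zeros((450,780,3),np.uint8);C[:360,:360]=A;C[:,360:]=B;cv2.imwrite("pics/ins.png",C)
E
```

```text
shift mm [-2.1  0.7 58.1] turn deg [-0.1 -0.2  0.1] t 7.38 F [ 0.3 -0.3 -1.8] w 0.11 pos [ 0.5885 -0.2521  0.1116]
```

View pics/ins.png

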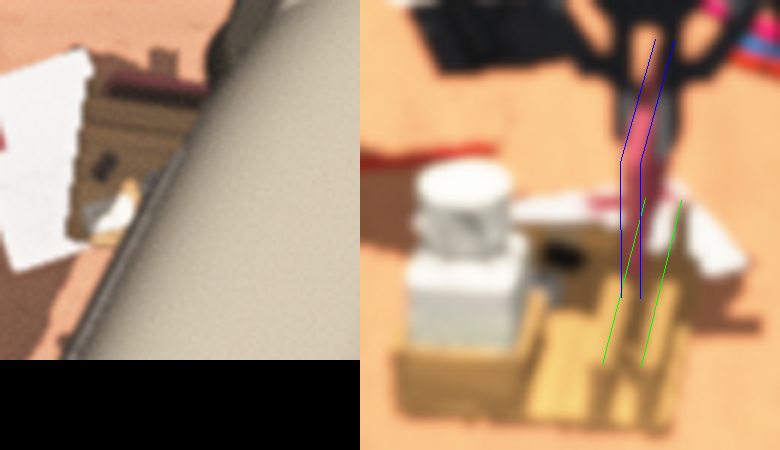

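The side view shows the phone's lower near corner at (632,280), over the gap between the slot walls at (612,310) and (660,315). In the top view its left end is near the organiser's left end, so I'll shift it about 7 mm towards -y while lowering.

Request:
send_rows([
  [-0.007,0.001,0,0,0,0,1],
  [-0.007,0.001,0.01,0,0,0,1],
  [-0.007,0.001,0.02,0,0,0,1],
  [-0.007,0.001,0.026,0,0,0,1],
  [-0.007,0.001,0.032,0,0,0,1],
  [-0.007,0.001,0.036,0,0,0,1],
  [-0.007,0.001,0.04,0,0,0,1],
  [-0.007,0.001,0.04,0,0,0,1],
])

```text
t: 8.35
eef_pos: [0.5889, -0.2615, 0.0742]
orientation: [0.765, 0.644, 0.001, 0.001]
wrist_force: [-1.7, -0.5, -0.7]
width: 0.114
grasp_force: 40.9
```

Request:
send_rows([
  [0,0,0.004,0,0,0,1],
  [0,0,0.008,0,0,0,1],
  [0,0,0.012,0,0,0,1],
  [0,0,0.015,0,0,0,1],
  [0,0,0.017,0,0,0,1],
  [0,0,0.017,0,0,0,1],
])

```text
t: 8.85
eef_pos: [0.589, -0.2612, 0.0543]
orientation: [0.765, 0.644, 0.001, -0.0]
wrist_force: [-3.9, 1.7, -3.8]
width: 0.109
grasp_force: 40.4
```

Request:
send_rows([
  [0,0,0.001,0,0,0,1],
  [0,0,0.002,0,0,0,1],
  [0,0,0.002,0,0,0,1],
])

```text
t: 9.1
eef_pos: [0.589, -0.2613, 0.0536]
orientation: [0.765, 0.644, 0.001, -0.0]
wrist_force: [-5.6, 1.2, -0.6]
width: 0.114
grasp_force: 41.0
```

Request:
send_rows([
  [0,0,0.001,0,0,0,1],
  [0,0,0.002,0,0,0,1],
  [0,0,0.002,0,0,0,1],
])

```text
t: 9.35
eef_pos: [0.589, -0.2613, 0.052]
orientation: [0.765, 0.644, 0.001, 0.0]
wrist_force: [-5.6, 2.1, 1.9]
width: 0.112
grasp_force: 41.4
```

Request:
send_rows([
  [0,-0.001,0.001,0,0,0,1],
  [0,-0.001,0.002,0,0,0,1],
  [0,-0.001,0.002,0,0,0,1],
])

```text
t: 9.6
eef_pos: [0.5889, -0.2612, 0.0518]
orientation: [0.765, 0.644, 0.001, 0.001]
wrist_force: [-6.6, 3.9, 9.8]
width: 0.111
grasp_force: 42.6
```

Request:
send_rows([
  [0,0,0.001,0,0,0,1],
  [0,0,0.002,0,0,0,1],
  [0,0,0.002,0,0,0,1],
])

```text
t: 9.85
eef_pos: [0.589, -0.2613, 0.0518]
orientation: [0.765, 0.644, 0.001, 0.002]
wrist_force: [-11.2, 5.2, 20.5]
width: 0.112
grasp_force: 44.1
```

The phone is on the floor: z stopped at 0.0518 and Fz reached 20 N. I'll release it.

Request:
send_rows([
  [0,0,-0.002,0,0,0,1],
  [0,0,-0.003,0,0,0,0.8],
  [0,0,-0.003,0,0,0,0.6],
  [0,0,-0.003,0,0,0,0.4],
  [0,0,-0.003,0,0,0,0.3],
  [0,0,-0.003,0,0,0,0.2],
  [0,0,-0.003,0,0,0,0.2],
])

```text
t: 10.43
eef_pos: [0.5896, -0.2619, 0.0511]
orientation: [0.765, 0.644, 0.001, 0.001]
wrist_force: [-0.8, -0.1, 0.7]
width: 0.401
grasp_force: 0.0
```

Request:
send_rows([
  [0,0,-0.02,0,0,0,0.2],
  [0,0,-0.06,0,0,0,0.2],
  [0,0,-0.1,0,0,0,0.2],
  [0,0,-0.14,0,0,0,0],
  [0.05,-0.1,-0.14,0,0,0,-1],
  [0.1,-0.2,-0.14,0,0,0,-1],
  [0.1,-0.2,-0.14,0,0,0,-1],
  [0.1,-0.2,-0.14,0,0,0,-1],
  [0.1,-0.2,-0.14,0,0,0,-1],
])

```text
t: 11.18
eef_pos: [0.4196, -0.137, 0.1904]
orientation: [0.765, 0.644, 0.001, 0.001]
wrist_force: [0.1, 0.1, 0.7]
width: 0.998
grasp_force: 0.0
```

```bash
python3 - <<'E'
from fit import *
a=np.mean([arm.snapshot("top") for _ in range(4)],0).astype(np.uint8);b=np.mean([arm.snapshot("side") for _ in range(4)],0).astype(np.uint8)
s=arm.observe();print(s["t"],s["eef_pos"],s["wrist_force"],s["width"])
A=cv2.resize(a[140:220,290:375,::-1],None,fx=4.5,fy=4.5,interpolation=cv2.INTER_CUBIC)
B=cv2.resize(b[190:265,245:310,::-1],None,fx=6,fy=6,interpolation=cv2.INTER_CUBIC)
C=np.zeros((450,A.shape[1]+390,3),np.uint8);C[:360,:A.shape[1]]=A;C[:,A.shape[1]:]=B
print(A.shape)
# cap top: brightest white blob
for n,im,sl in(("top",a,np.s_[170:215,335:372]),("side",b,np.s_[210:232,248:275])):
    c=im[sl].astype(int);m=(c.min(2)>185).astype(np.uint8);k,l,st,ce=cv2.connectedComponentsWithStats(m)
    for i in range(1,k):
        if st[i,4]>15: print(n,st[i],ce[i]+[sl[1].start,sl[0].start])
for c in("top","side"): print([(np.round(d["at"],1),round(d["p"],2)) for d in arm.spot_in(c,"cap")][:2])
cv2.imwrite("pics/rel.png",C);np.save("a1.npy",a);np.save("b1.npy",b)
E
```

```text
11.5833 [ 0.42249547 -0.13892171  0.19083546] [-0.13267673 -0.50505475 -0.09447303] 0.998863453928201
(360, 382, 3)
top [ 10  15  18  12 120] [355.26666667 189.775     ]
top [  0  27  27  18 298] [345.19798658 208.2147651 ]
side [  7   7  15   8 103] [262.17475728 220.49514563]
side [22 13  5  4 18] [272.22222222 224.5       ]
[(array([353.3, 191.5]), 0.37)]
[(array([262.1, 222.1]), 0.48), (array([268.2, 194.4]), 0.38)]
```

View pics/rel.png

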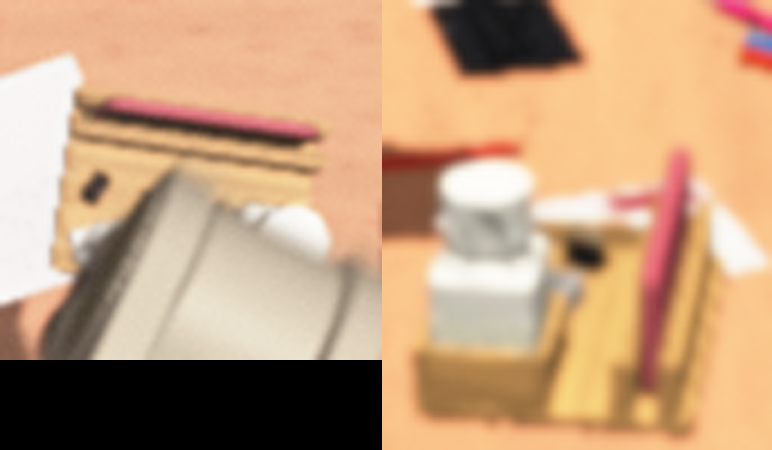

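The phone stands in the slot. In the top view its upper edge runs from (105,103) to (318,130), and in the side view its near lower corner is at (648,388). I'll check the centring numerically and compute the cap approach.

```bash
python3 - <<'E'
from fit import *
np.set_printoptions(precision=4,suppress=True)
io=lambda P:rz(-O[2]).apply(np.array(P)-[O[0],O[1],0])
for q in((105,103),(318,130)): print("phone end",io(at_z("top",(290+q[0]/4.5,140+q[1]/4.5),.086)))
# org ends
for q in((75,95),(322,142)): print("org end",io(at_z("top",(290+q[0]/4.5,140+q[1]/4.5),.042)))
a=np.load("a1.npy").astype(int)[150:185,300:372];m=(a[...,0]-a[...,1]>60)&(a[...,2]>a[...,1]-5)&(a[...,0]<230)
v,u=np.nonzero(m);print(m.sum(),u.min()+300,u.max()+300)
for f in(u.min(),u.max()): print("pink",io(at_z("top",(f+300,v[u==f].mean()+150),.086)))
b=np.load("b1.npy").astype(int)[205:262,340-0-0 if 0 else 280:302];
for px in((355.27,188.5),):print("captop",at_z("top",px,.1215))
# joint cap fit: side ellipse centroid (clipped thresholds)
c,e=fit(lambda p,L:np.array(p),[(T(722,176),0),(("side",(262.2,220.5)),0)],[.5,-.3,.12]);print(c,e,"org frame",io(c),"nominal",org(O,[-.037,-.06,.1215]))
a0=np.load("a0.npy").astype(int)[180:208,335:372];m=(a0.min(2)>200).astype(np.uint8)
cs,_=cv2.findContours(m,cv2.RETR_EXTERNAL,cv2.CHAIN_APPROX_NONE);k=max(cs,key=cv2.contourArea);print("bbox",np.array(cv2.boundingRect(k))+[335,180,0,0],cv2.minEnclosingCircle(k))
E
```

```text
phone end [0.0459 0.0745 0.086 ]
phone end [ 0.049  -0.0791  0.086 ]
org end [0.0574 0.0923 0.042 ]
org end [ 0.0494 -0.0942  0.042 ]
109 314 359
pink [0.0459 0.0723 0.086 ]
pink [ 0.0463 -0.074   0.086 ]
captop [ 0.5099 -0.2996  0.1215]
[ 0.4943 -0.2992  0.1223] [[-0.0338 -0.5251]
 [-0.5121  0.0503]] org frame [-0.0374 -0.0636  0.1223] nominal [ 0.4953 -0.2958  0.1215]
bbox [348 186  15  18] ((19.0, 14.5), 9.394247055053711)
```

The phone is centred within 3 mm and sits in the slot at x≈46–48 mm. Now the cap.

```bash
python3 - <<'E'
from fit import *
rel([.495,-.2975,.16],QS)
E
```

```text
shift mm [-143.9   99.1   30.7] turn deg [ 0.2 -0.  -0. ] t 11.68 F [-0.2  0.2  0.7] w 0.998 pos [ 0.422  -0.1387  0.1905]
```

Request:
send_rows([
  [-0.144,0.099,0.03,0.2,0,0,-1],
  [-0.144,0.099,0.03,0.2,0,0,-1],
  [-0.144,0.099,0.03,0.2,0,0,-1],
  [-0.144,0.099,0.03,0.2,0,0,-1],
  [-0.144,0.099,0.03,0.2,0,0,-1],
  [-0.144,0.099,0.03,0.2,0,0,-1],
  [-0.144,0.099,0.03,0.2,0,0,-1],
  [-0.144,0.099,0.03,0.2,0,0,-1],
])

```text
t: 12.35
eef_pos: [0.4935, -0.2958, 0.1604]
orientation: [0.765, 0.644, 0.0, -0.001]
wrist_force: [-0.0, 0.3, 0.6]
width: 1.002
grasp_force: 0.0
```

```bash
python3 - <<'E'
from fit import *
rel([.495,-.2975,.099],QS)
E
```

```text
shift mm [-1.5  1.9 61.4] turn deg [-0.1 -0.1  0. ] t 12.35 F [-0.   0.3  0.6] w 1.002 pos [ 0.4935 -0.2958  0.1604]
```

Request:
send_rows([
  [-0.0015,0.002,0.02,0,0,0,-1],
  [-0.0015,0.002,0.04,0,0,0,-1],
  [-0.0015,0.002,0.061,0,0,0,-0.6],
  [-0.0015,0.002,0.061,0,0,0,-0.3],
  [-0.0015,0.002,0.061,0,0,0,-0.2],
  [-0.0015,0.002,0.061,0,0,0,-0.12],
  [-0.0015,0.002,0.061,0,0,0,-0.05],
  [-0.0015,0.002,0.061,0,0,0,0.05],
  [-0.0015,0.002,0.061,0,0,0,0.2],
  [-0.0015,0.002,0.061,0,0,0,0.4],
], force=20)

```text
t: 13.18
eef_pos: [0.4961, -0.2986, 0.1015]
orientation: [0.765, 0.644, 0.0, 0.0]
wrist_force: [-1.9, 2.2, 6.6]
width: 0.524
grasp_force: 21.1
```

```bash
python3 - <<'E'
from fit import *
rel([.495,-.2975,.099],QS);s=arm.observe();print(s["grasp_force"],s["ft_torque"],s["joint_pos"])
E
```

```text
shift mm [ 0.9 -1.3  2.5] turn deg [ 0.1 -0.  -0. ] t 13.18 F [-1.9  2.2  6.6] w 0.524 pos [ 0.4961 -0.2986  0.1015]
21.074287985329647 [0.5255275  0.40176534 0.03673148] [-6.80796317e-01  3.89000869e-01 -1.71952747e-01  1.00877040e+00
  6.97182065e-04  1.06205312e+00]
```

Request:
send_rows([
  [0,0,0,0,0,0,0.8],
  [0,0,0.0,0,0,0,0.8],
  [0,0,0.001,0,0,0,0.8],
  [0,0,0.002,0,0,0,0.8],
  [0,0,0.003,0,0,0,0.8],
  [0,0,0.003,0,0,0,0.8],
], force=60)

```text
t: 13.68
eef_pos: [0.4961, -0.2986, 0.0986]
orientation: [0.765, 0.644, 0.001, 0.0]
wrist_force: [-3.3, 2.4, 8.6]
width: 0.516
grasp_force: 60.5
```

Request:
send_rows([
  [0,0,0.001,0,0,0,0.8],
  [0,0,0.002,0,0,0,0.8],
  [0,0,0.002,0,0,0,0.8],
])

```text
t: 13.93
eef_pos: [0.4961, -0.2986, 0.0969]
orientation: [0.765, 0.644, 0.001, 0.001]
wrist_force: [-2.3, 3.0, 11.1]
width: 0.517
grasp_force: 60.7
```

Request:
send_rows([
  [0,0,0,0,0,-3,0.8],
  [0,0,0,0,0,-7,0.8],
  [0,0,0,0,0,-11,0.8],
  [0,0,0,0,0,-15,0.8],
  [0,0,0,0,0,-19,0.8],
])

```text
t: 14.35
eef_pos: [0.497, -0.2993, 0.0974]
orientation: [0.647, 0.762, 0.001, 0.002]
wrist_force: [-1.1, 1.9, 9.9]
width: 0.517
grasp_force: 60.6
```

```bash
python3 - <<'E'
from fit import *
rel([.495,-.2975,.097],QS);s=arm.observe();print(s["grasp_force"],s["ft_torque"],s["joint_pos"][5])
E
```

```text
shift mm [ 2.1 -1.7  0.4] turn deg [ 0.2  0.1 19.2] t 14.35 F [-1.1  1.9  9.9] w 0.517 pos [ 0.497  -0.2993  0.0974]
60.602145795710385 [ 0.45078197  0.2093185  -0.10800813] 0.727133218763506
```

Request:
send_rows([
  [0,0,0.0005,0,0,-6,0.8],
  [0,0,0.0005,0,0,-12,0.8],
  [0,0,0.0005,0,0,-18,0.8],
  [0,0,0.0005,0,0,-24,0.8],
  [0,0,0.0005,0,0,-30,0.8],
  [0,0,0.0005,0,0,-36,0.8],
  [0,0,0.0005,0,0,-42,0.8],
])

```text
t: 14.93
eef_pos: [0.4971, -0.2991, 0.097]
orientation: [0.33, 0.944, 0.0, 0.002]
wrist_force: [-0.6, 2.7, 9.7]
width: 0.518
grasp_force: 60.6
```

```bash
python3 - <<'E'
from fit import *
rel([.495,-.2975,.097],QS);s=arm.observe();print(s["grasp_force"],s["ft_torque"],s["joint_pos"][5])
E
```

```text
shift mm [ 2.7 -0.1  0. ] turn deg [ 0.2  0.1 61.3] t 14.93 F [-0.6  2.7  9.7] w 0.518 pos [ 0.4971 -0.2991  0.097 ]
60.63861738424748 [ 0.63026163  0.21589755 -0.07155505] -0.007615678693887714
```

Turned 61° with low torque and the cap still pressed. I'll finish the turn to about 84°, then ease off and lift slowly.

Request:
send_rows([
  [0,0,0,0,0,-6,0.8],
  [0,0,0,0,0,-12,0.8],
  [0,0,0,0,0,-18,0.8],
  [0,0,0,0,0,-22,0.8],
  [0,0,0,0,0,-22,0.8],
  [0,0,-0.003,0,0,-22,0.8],
  [0,0,-0.006,0,0,-22,0.8],
  [0,0,-0.008,0,0,-22,0.8],
  [0,0,-0.01,0,0,-22,0.8],
  [0,0,-0.01,0,0,-22,0.8],
])

```text
t: 15.77
eef_pos: [0.4959, -0.2989, 0.1047]
orientation: [0.147, 0.989, 0.0, 0.0]
wrist_force: [0.2, -0.1, 0.6]
width: 0.516
grasp_force: 61.0
```

Request:
send_rows([
  [0,0,-0.006,0,0,0,0.8],
  [0,0,-0.015,0,0,0,0.8],
  [0,0,-0.028,0,0,0,0.8],
  [0,0,-0.045,0,0,0,0.8],
  [0,0,-0.062,0,0,0,0.8],
  [0,0,-0.08,0,0,0,0.8],
  [0,0,-0.092,0,0,0,0.8],
  [0,0,-0.096,0,0,0,0.8],
  [0,0,-0.096,0,0,0,0.8],
  [0,0,-0.096,0,0,0,0.8],
])

```text
t: 16.6
eef_pos: [0.4956, -0.2985, 0.2]
orientation: [0.147, 0.989, 0.0, -0.0]
wrist_force: [-0.4, -0.3, -0.0]
width: 0.514
grasp_force: 61.1
```

```bash
python3 - <<'E'
from fit import *
rel([.4955,-.2980,.2005],QS);s=arm.observe();print(s["orientation"],s["qvel"].round(3))
b=np.mean([arm.snapshot("side") for _ in range(4)],0).astype(np.uint8);np.save("b2.npy",b)
# white profile down the column through bottle: rows and brightness
g=b.astype(int).min(2)
p=proj("side",[.4955,-.298,.2]);q=proj("side",[.4955,-.298,.09]);print("cols",p,q)
for r in range(180,250,2): print(r,g[r,250:278:2])
for z,n in((.220,"captop"),(.191,"rim"),(.111,"mouth"),(.086,"shoulder")): print(n,proj("side",[.4955,-.298,z]).round(1))
for l in("bottle","cap","phone"): print(l,[(np.round(d["at"]),round(d["p"],2)) for d in arm.spot_in("side",l)][:3])
E
```

```text
shift mm [ 0.2  0.5 -0.5] turn deg [ 0.  -0.1 83. ] t 16.6 F [-0.4 -0.3 -0. ] w 0.514 pos [ 0.4956 -0.2985  0.2   ]
[ 1.46707097e-01  9.89179856e-01  3.82748072e-04 -3.06447270e-04] [ 0.     0.013 -0.021 -0.004 -0.    -0.001]
cols [261.4865841  197.02409983] [262.33918788 229.79034044]
180 [220  85  26  35  28  28  33  28  64 196 234 235 236 236]
182 [235 107  39 128  81  31  28  27 106 223 236 237 237 238]
184 [236 108  38 120  82  32  28  26 104 218 229 240 242 241]
186 [237 140  51  38  31  28  31  33 100 182 206 236 237 226]
188 [235 223 169  70  27  42  75  88  98 103 109 141 160 154]
190 [188 192 138  63  29  60 105 123 124 100  47  57 118 139]
192 [138 110  97  58  28  63 110 132 135 123  57  38  89 134]
194 [137 127 116  64  29  60 114 150 154 138  62  33  50 107]
196 [137 136 125  68  29  58 109 150 161 141  59  31  36  75]
198 [139 136 132 103  73  79 108 146 164 140  56  30  32  45]
200 [140 137 143 144 127 118 119 146 160 124  52  36  46  62]
202 [139 137 139 138 129 126 129 134 139 116 102 103 116 130]
204 [138 138 137 137 138 135 137 137 138 136 136 138 140 141]
206 [14
[... 846 characters left out ...]
6 151  73  26]
234 [ 58 118 212 182 148 148 183 239 241 241 228 133  58  41]
236 [ 61 135 195 154 150 155 191 242 244 245 219 118  74  79]
238 [ 62 115 158 153 153 156 183 215 220 218 172 109  85  95]
240 [ 61 112 157 153 153 155 172 184 185 182 148 110 101  91]
242 [ 63 122 161 153 152 153 169 182 185 183 153 116 100  65]
244 [ 75 126 153 147 148 149 163 178 180 182 151 116  85  56]
246 [105 120 144 144 141 142 156 170 172 169 141 110  66  83]
248 [103  94 110 116 115 119 128 142 149 145 122  93  64 105]
captop [261.3 190.9]
rim [261.6 199.8]
mouth [262.2 223.7]
shoulder [262.4 230.9]
bottle [(array([260., 235.]), 0.82), (array([229., 223.]), 0.71)]
cap []
phone [(array([290., 237.]), 0.7)]
```

```bash
python3 -c "
from station import arm
print(arm.close_job())"
```

```text
the job is handed in; nothing more can be done
None
```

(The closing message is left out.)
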